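Clip a glass sample on the strain viewer

ROBOT

A 6-joint arm with a two-finger parallel gripper is mounted at the origin on the work surface. World frame = base frame: x ahead of the robot, y to its left, z up, the work surface at z = 0. Lengths are in m, angles in rad, forces in N, time in s.
With the tool pointing down it reaches from about 0.4 to 0.825 m from the base axis. Payload 7 kg.
Tool frame: the origin (TCP) lies midway between the tips of the shut fingers; the grasp point (between the pads) lies 19 mm behind it; z points along the fingers, y is the line along which they close (so a half turn about z gives the same grasp; the last joint's range is limited). The gripper opens to 88 mm and grips with 3 to 60 N. Pads are 19 mm wide; open, the fingers measure 130 mm over their backs; the gripper's body (78 mm by 193 mm) begins 47 mm behind the grasp point.
Start: joints at [1.538, 0.359, 0.012, 0, -1.224, -0.288], TCP at [0.213, 0.641, 0.227] pointing down, gripper open.
Joint ranges: [-3.07, 3.07], [-1.43, 2.12], [-1.02, 1.25], [-3.03, 1.67], [-3.05, -0], [-3.03, 3.03]. Speed limits (rad/s): [2.39, 2.39, 3.01, 3.14, 3.14, 3.14].

INTERFACE

Orientations are given as [roll, pitch, yaw] about the fixed x, y, z axes, in that order (R = Rz(yaw) Ry(pitch) Rx(roll)).
In Python, from station import arm gives the robot as it stands. The module is installed in compiled form; this text tells all that it offers.
- The arm moves only by the tool carry_out, never from a script. Its argument "commands" is a list of rows, each a list of 4 numbers: the shift along the world's x, y, z in units of 50 mm (1.0 is 50 mm), then the turn about the world's z in units of 6 degrees (1.0 is 6 degrees). A call has exactly 10 rows; each row is the pose to reach, as a shift and turn from the pose commanded when the call began; what a row does not reach only later rows make up. A row lasts 1/8 s, in which the tool goes at most 62.5 mm and 10.7 degrees, less where a joint would pass 70% of its speed; a pose out of reach is approached as far as the arm can. A call with a gripper value outside its range is refused whole. "claw" is the closure, from 0 (fully open) to 1 (shut), set as the call begins (left out, the last holds). The fingers move at their own pace and stop on an object; "force" is the grip in N (left out, the last holds). Time passes only in rows, so rows that repeat a pose let the fingers close, or fill a call up. It gives the time, the measured TCP pose, the force, the opening and the grip force at its end, in the units of the state.
- arm.get_state(): the state, without advancing time (a new reading comes with each control period).
- arm.grab_frame(name): name is "side" or "top"; returns a dict with "pixels" (420x560x3 uint8, red, green, blue), "fx", "fy", "cx", "cy" (pixels), "eye" and "orientation" of the camera in the world. Camera axes: x right, y down, z forward; pixel columns grow to the right and rows downward; lengths in m; the calibration is good to about 2 mm. A picture is of the moment at which its call begins. There is no depth.
- arm.job_done(): hands the job in; it is judged then, once.
Trained networks look in a picture, given as the dict that the camera call returned (one of the last four; its "shot" number tells which), for a name from the list of things; names that differ only in an ending like _2 or _b are one class to them, and where a whole thing is asked for, a point or a joint stands for the part that bears it (a point fixed in the world has none). Each returns a list of dicts, best first, with "conf" (0 to 1); they miss things now and then, are a little off and sometimes report something else, mostly with a low value. They report only what shows in the picture. A call takes as long as a camera call. They do not tell look-alikes from the thing itself.
- arm.regions_of(picture, query): "pixels" (420x560 bool, what is visible of it) and "uv" ([column, row] in pixels, amid what is visible of it).
- arm.mark_of(picture, query): "uv" ([column, row] in pixels: a listed point, or the origin of a listed thing).
The state is a dict: "t": time; "q": joint angles; "qd": joint speeds; "joint_efforts": joint torques, N m; "eef_pos": TCP position; "ee_rot": TCP orientation; "force": force on the tool from outside, world axes, zero at the start; "moment": the same for the moment, N m; "width": finger opening in m; "gripper_force": force on a finger pad.
Only numpy, scipy, OpenCV 4.12 (cv2) and the standard library are available. Lean on these libraries where they do the work, as an engineer would, in place of code of your own. Each camera call takes 0.05 s, during which the arm holds its last target. There are 200 camera calls.

TASK

Draw the strain viewer's sprung curved arm back until it stays open, then lay the amber glass sample flat on the stage, over the lit window and flush against the fixed aluminium edge, and let go of it. Then tip the arm back so that it springs shut by itself and holds the sample against the edge. Leave the blue sample where it is in the rack.

Things in the scene. Friction and masses are not known exactly. Their poses are not given: they have to be found in the camera images.
- amber_center (a point): Centre of the amber (orange) glass sample: a solid block 46 mm (x) by 64 mm (y) by 16 mm high (z), 0.12 kg, alike either way round. In the rack the rails close off its short ends, so it can be gripped only across its 46 mm width; on the viewer the fixed edge and the arm flank its long sides, so there hold it by its short ends, across 64 mm.
- blue_center (a point): Centre of the blue glass sample, of the same size, also in the rack; which of the two lies nearer the robot varies. Leave it.
- rack_floor (a point): Fixed wooden sample rack: this point is the centre of its inner floor, 6 mm above the table. Floor 200 mm long (x), open at both ends, between two rails along x, 10 mm thick, 70 mm apart inside, their tops 30 mm above the floor. The samples lie with their long side (64 mm) across it, side by side along x about 100 mm apart.
- pad_top (a point): Centre of the top of a fixed cork pad, 130 mm (x) by 140 mm (y), 4 mm thick on the table: free, a good place to put the sample down and change the grip.
- seat (a point): Where the sample's centre belongs on the viewer: 8 mm above its black top, over the middle of the lit window (28 by 44 mm). Axes are the viewer's, z up; the sample's 64 mm side lies along y. The fixed edge is an aluminium bar along y, 84 mm long, 20 mm high above the top, on the +x side, its face 23 mm from this point. The arm presses from the -x side.
- pivot (a point): On the viewer's black top, the arm's vertical pivot axis: at x = -50, y = -95 mm from the seat point, in the viewer's axes.
- knob (a point): Centre of the free part of the red upright round knob of the arm, 16 mm in diameter; it stands from 14 to 50 mm above the black top and this point is 34 mm above it. It turns with the arm about the pivot at a radius of 81 mm.
- clip (a joint): Angle of the curved steel arm (10 mm round bar, top 14 mm above the black top) about the pivot, rad, counter-clockwise from above: 0 shut and empty, about 0.08 shut on a sample, 1.05 fully open (stop). Its spring goes over centre at about 0.5: below, it pulls shut; above, it pulls open; it stays at either end. About 4 N at the knob; let go, it swings over in about 1 s.
- viewer: The strain viewer, a fixed low grey box with a flat black top 30 mm above the table. Its origin is on the table straight under the seat point; the box reaches from -150 to +55 mm in its x and from -170 to +65 mm in its y. Curved steel arm with a red knob on the -x side, aluminium fixed edge on the +x side.
Things that resemble listed ones, but are neither listed nor needed, are in the scene too. What is shaped like the part that bears amber_center but green or turquoise is not meant.

How it is judged:
On the way, in this order (a step that is already met when the one before it is completed fails the run):
1. the sprung arm is drawn back past its dead centre and stands open (value of joint clip above 0.95 rad), for 0.2 s.
2. the amber sample lies flat against the fixed edge, let go, with the arm still open (x of amber_center in the frame of seat between -0.004 and 0.002 m and y of amber_center in the frame of seat between -0.01 and 0.01 m and z of amber_center in the frame of seat between -0.002 and 0.002 m and angle between the x axis of amber_center and the x axis of seat, either way round below 0.06 rad and contact force between the fingers and amber below 0.1 N and value of joint clip above 0.95 rad), for 0.2 s.
At the end, for the whole second after the job is handed in: The amber sample lies flat on the viewer's top, its long side within 3 mm of the fixed edge and parallel to it within 0.06 rad, centred over the window within 10 mm along the edge, at rest and not held; the arm has sprung shut on it (joint between 0.03 and 0.14 rad, not moving) (x of amber_center in the frame of seat between -0.003 and 0.002 m and y of amber_center in the frame of seat between -0.01 and 0.01 m and z of amber_center in the frame of seat between -0.002 and 0.002 m and angle between the x axis of amber_center and the x axis of seat, either way round below 0.06 rad and contact force between the fingers and amber below 0.1 N and linear speed of amber below 0.01 m/s and value of joint clip between 0.03 and 0.14 rad and velocity of joint clip between -0.05 and 0.05 rad/s); the robot touches nothing.
It fails at once if the blue sample is moved by more than 15 mm (distance of blue_center from where it was at the start of the episode above 0.015 m).
It also fails if it takes over 72 s, if anything falls off the work surface, if the arm or the gripper's body presses on something with over 40 N, if the wrist force passes 120 N, or if a joint passes its speed limit or range.

## Working session

There is one attempt and no reset: what is moved stays moved. The work goes in short steps, Python scripts to look and compute and a tool call to move; the robot and the scene stay as the last step left them, time stands still between calls to the robot, and variables do not carry over. Pictures are saved under pics/ and viewed, at most 10 in all, crops included, and the job is handed in when it is done.

Besides the shell and the picture viewer there is one more tool, called after ">>>" by a JSON object that holds its "api" and its "payload", one argument or row to a line. carry_out: Moves the arm, as the interface text tells. Its arguments: {"type":"object","properties":{"commands":{"type":"array","items":{"type":"array","items":{"type":"number"}}},"claw":{"type":"number"},"force":{"type":"number"}},"required":["commands"]}

```bash
mkdir -p pics; cat > h.py <<'E'
import numpy as np, cv2
from station import arm
from scipy.spatial.transform import Rotation as R
def rot(o):
    o=np.array(o,float)
    return o if o.shape==(3,3) else R.from_euler('xyz',o).as_matrix() if o.size==3 else R.from_quat(o).as_matrix()
def ray(f,uv):
    d=rot(f["orientation"])@np.array([(uv[0]-f["cx"])/f["fx"],(uv[1]-f["cy"])/f["fy"],1.])
    return np.array(f["eye"],float),d
def onz(f,uv,z):
    e,d=ray(f,uv); return e+d*(z-e[2])/d[2]
def tri(fs,uvs):
    A=np.zeros((3,3));b=np.zeros(3)
    for f,uv in zip(fs,uvs):
        e,d=ray(f,uv);d=d/np.linalg.norm(d);P=np.eye(3)-np.outer(d,d);A+=P;b+=P@e
    return np.linalg.solve(A,b)
def proj(f,p):
    c=rot(f["orientation"]).T@(np.array(p)-np.array(f["eye"])); return np.array([f["cx"]+f["fx"]*c[0]/c[2],f["cy"]+f["fy"]*c[1]/c[2]])
def save(f,n): cv2.imwrite('pics/'+n,f["pixels"][:,:,::-1])
E
python3 - <<'E'
from h import *
np.set_printoptions(precision=4,suppress=True)
T=arm.grab_frame("top");S=arm.grab_frame("side")
im=np.hstack([T["pixels"],S["pixels"]]); save(T,'t0.png');save(S,'s0.png')
for f in(T,S): print(f["eye"],f["orientation"],f["fx"],f["cx"],f["cy"])
for q,z in dict(amber_center=.014,blue_center=.014,rack_floor=.006,pad_top=.004,seat=.038,pivot=.03,knob=.064,viewer=0,clip=.04).items():
    for n,f in(("T",T),("S",S)):
        try:
            for m in arm.mark_of(f,q)[:3]: print(q,n,np.round(m["uv"],1),round(m["conf"],2),onz(f,m["uv"],z))
        except Exception as e: print(q,n,e)
E
```

```text
[0.3879 0.0335 1.0503] [-2.9958  0.0013 -1.5865] 459.2374301396745 278.32365515083023 204.61267485891867
[0.5164 0.8467 0.6813] [-2.2123 -0.0178 -3.0994] 384.00810525607983 277.98647236021145 209.7924013212757
amber_center T [113.3 184.1] 0.89 [0.5937 0.4107 0.014 ]
amber_center T [168.1 205.6] 0.75 [0.5418 0.2839 0.014 ]
amber_center T [112.5 258.3] 0.67 [0.4243 0.4063 0.014 ]
amber_center S [213.6 263.2] 0.64 [0.6897 0.1813 0.014 ]
amber_center S [326.2 351.7] 0.64 [0.429  0.4088 0.014 ]
amber_center S [241.1 352.4] 0.6 [0.594  0.4192 0.014 ]
blue_center T [176.3 252. ] 0.88 [0.4361 0.2634 0.014 ]
blue_center S [324.8 294.3] 0.81 [0.4237 0.2639 0.014 ]
rack_floor T [175.7 228.5] 0.8 [0.4899 0.2674 0.006 ]
rack_floor S [300. 295.] 0.86 [0.479  0.2623 0.006 ]
pad_top T [268.9 201. ] 0.72 [0.5503 0.0541 0.004 ]
pad_top S [277.5 233.1] 0.91 [0.5394 0.0463 0.004 ]
seat T [389.9 183.9] 0.59 [ 0.5795 -0.2184  0.038 ]
seat S [266.8 169.6] 0.58 [ 0.5868 -0.2302  0.038 ]
pivot T [432.4 202.1] 0.78 [ 0.5379 -0.3137  0.03  ]
pivot T [269.8 198.9] 0.18 [0.551  0.0515 0.03  ]
pivot S [283.7 159.3] 0.84 [ 0.5342 -0.3165  0.03  ]
knob T [401.1 209.1] 0.57 [ 0.5186 -0.2333  0.064 ]
knob S [290.5 164. ] 0.58 [ 0.5106 -0.2269  0.064 ]
viewer T [388.3 183.5] 0.81 [ 0.5877 -0.2241  0.    ]
viewer S [266.1 179.3] 0.62 [ 0.5892 -0.2313  0.    ]
clip T it knows: amber_center, blue_center, knob, pad_top, pivot, rack_floor, seat, viewer
clip S it knows: amber_center, blue_center, knob, pad_top, pivot, rack_floor, seat, viewer
```

View pics/t0.png

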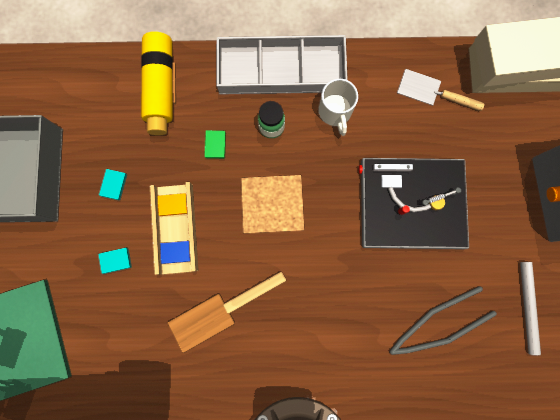

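View pics/s0.png

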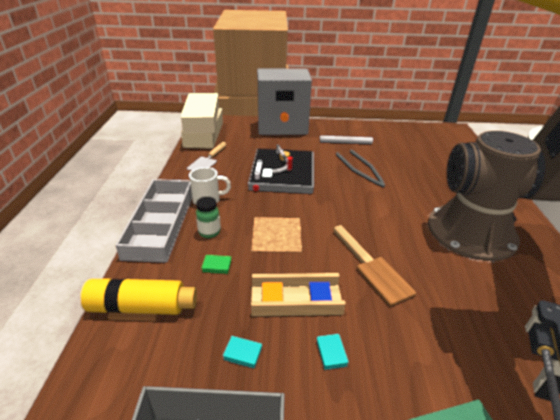

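The top view shows amber in the rack at (172,204) and blue at (174,252). The viewer has its knob at (405,209), pivot at (438,203), window at (391,181) and edge bar at (392,167). The amber detections at (113,184) and (113,258) are the turquoise decoys. Next I measure precisely.

```bash
cat > m.py <<'E'
from h import *
np.set_printoptions(precision=4,suppress=True)
def rect(f,mask,z):
    n,l,st,_=cv2.connectedComponentsWithStats(mask.astype(np.uint8))
    k=1+np.argmax(st[1:,4]); c=max(cv2.findContours((l==k).astype(np.uint8),0,2)[0],key=len)[:,0]
    P=np.array([onz(f,p,z)[:2] for p in c],np.float32)*1000
    r=cv2.minAreaRect(P); return np.round(r[0],1),np.round(r[1],1),round(r[2],1),st[k,4]
def hsv(f): return cv2.cvtColor(f["pixels"],cv2.COLOR_RGB2HSV).astype(int)
E
python3 - <<'E'
from m import *
for n in("top","side"):
    f=arm.grab_frame(n); H=hsv(f); h,s,v=H[...,0],H[...,1],H[...,2]
    yy,xx=np.mgrid[:420,:560]
    for q,z in (("amber_center",.022),("blue_center",.022),("viewer",.03),("pad_top",.004),("rack_floor",.036)):
        try:
            for r in arm.regions_of(f,q)[:3]: print(n,q,round(r["conf"],2),np.round(r["uv"]),rect(f,r["pixels"],z))
        except Exception as e: print(n,q,e)
    box=(lambda a,b,c,d:(xx>a)&(xx<b)&(yy>c)&(yy<d))
    if n=="top":
        w=box(376,405,173,190);e=box(370,416,160,172);k=box(395,415,200,218);vb=box(350,480,150,260);rb=box(145,200,175,285)
    else:
        w=box(262,290,168,180);e=box(250,266,155,185);k=box(284,297,150,175);vb=box(240,325,140,198);rb=box(245,350,268,320)
    print("amber",rect(f,rb&(h>12)&(h<22)&(s>225)&(v>180),.022))
    print("window",rect(f,w&(v>150)&(s<60),.03))
    print("edge",rect(f,e&(v>150)&(s<60),.05))
    m=k&((h<6)|(h>174))&(s>150)&(v>80); ys,xs=np.nonzero(m); print("knob px",xs.mean(),ys.mean(),xs.min(),xs.max(),ys.min(),ys.max())
    print("black",rect(f,vb&(v<45),.03))
E
```

```text
top amber_center 0.9 [112. 184.] (array([592.6, 408.5]), array([49.9, 63.4]), 76.7, np.int32(576))
top amber_center 0.84 [170. 203.] (array([543.5, 273. ]), array([48. , 64.9]), 4.4, np.int32(594))
top amber_center 0.8 [215. 144.] (array([682.8, 176.5]), array([50.6, 66.6]), 89.1, np.int32(598))
top blue_center 0.81 [174. 253.] (array([436.2, 264.8]), array([46.4, 64.6]), 4.3, np.int32(601))
top viewer 0.77 [415. 203.] (array([ 537.7, -270.1]), array([241.5, 206.2]), 88.0, np.int32(9538))
top viewer 0.34 [412. 208.] (array([ 532.2, -273.5]), array([127.3,  55.6]), 75.8, np.int32(395))
top pad_top 0.94 [269. 200.] (array([544.7,  46.8]), array([129.7, 139.6]), 1.8, np.int32(3342))
top rack_floor 0.75 [175. 228.] (array([489.8, 265.8]), array([199.6,  95.8]), 4.4, np.int32(2603))
amber (array([521.4, 279.5]), array([9., 0.]), -90.9, np.int32(5))
window (array([ 585.3, -224.4]), array([43.9, 32.2]), 89.1, np.int32(259))
edge (array([ 616.5, -224.4]), array([85. , 11.4]), 89.1, np.int32(202))
knob px 404.0151515151515 209.72727272727272 399 409 205 214
black (array([ 542.5, -227.1]), arr
[... 488 characters left out ...]
269.6]), array([202.7, 119.8]), 4.4, np.int32(2920))
side viewer 0.6 [282. 170.] (array([ 538.6, -269.9]), array([300.9, 207.2]), 88.9, np.int32(2643))
side pad_top 0.62 [275. 236.] (array([543.5,  46.7]), array([129.9, 142. ]), 1.4, np.int32(1609))
side rack_floor 0.77 [297. 297.] (array([487.7, 282.6]), array([199. , 118.6]), 5.3, np.int32(2946))
amber (array([535.5, 248.5]), array([6.8, 3. ]), 3.3, np.int32(4))
window (array([ 564.2, -227.2]), array([69.4, 43.8]), 4.1, np.int32(101))
edge (array([ 614.7, -216.8]), array([106.3,  16.9]), 87.8, np.int32(79))
knob px 289.6779661016949 162.135593220339 287 292 156 169
black (array([ 537.1, -273.8]), array([210.9, 185. ]), 88.4, np.int32(823))
```

```bash
python3 - <<'E'
from m import *
f=arm.grab_frame("top")
print(onz(f,(404.0,209.7),.078), arm.get_state()["ee_rot"],arm.get_state()["eef_pos"])
g=cv2.resize(f["pixels"][150:256,350:480],None,fx=6,fy=5.6,interpolation=cv2.INTER_CUBIC)
cv2.imwrite('pics/c0.png',g[:,:,::-1])
v=f["pixels"].max(2)
for y in(165,200,235): print(y,v[y,354:372],v[y,460:474])
for x in(375,415,455): print(x,v[152:166,x],v[240:254,x])
E
```

```text
[ 0.5154 -0.2356  0.078 ] [-3.1416  0.     -0.3208] [0.2129 0.6405 0.2266]
165 [131 132 132 131 125 117 208 192 103 136 110  55  57  55  55  55  56  53] [ 48  47  48  50  79 141 131 132 132 132 132 132 131 131]
200 [132 133 133 132 132 123  62  56  57  97 146  56  60  58  60  59  58  58] [ 51  50  50  50  51  67 116 127 127 125 126 126 124 125]
235 [131 131 132 131 132 123  62  60  54  79 137  84  66  65  65  66  65  66] [ 54  55  53  52  52  52  51  83 148 122 121 121 123 127]
375 [133 133 125 117 117  98 155  77  53  54  55  49 250 253] [ 66  65  65  66  66  63 164  97 113 117 115 131 132 126]
415 [132 133 118 117 118 123 124 117  62  51  51  52  52  51] [ 61  62  62  61  62  61 133 153  98 108 111 130 128 128]
455 [129 127 127 128 133 131 130 153  71  49  48  48  49  48] [ 55  56  56  57  58  57  79 161 101  99 109 108 121 127]
```

View pics/c0.png

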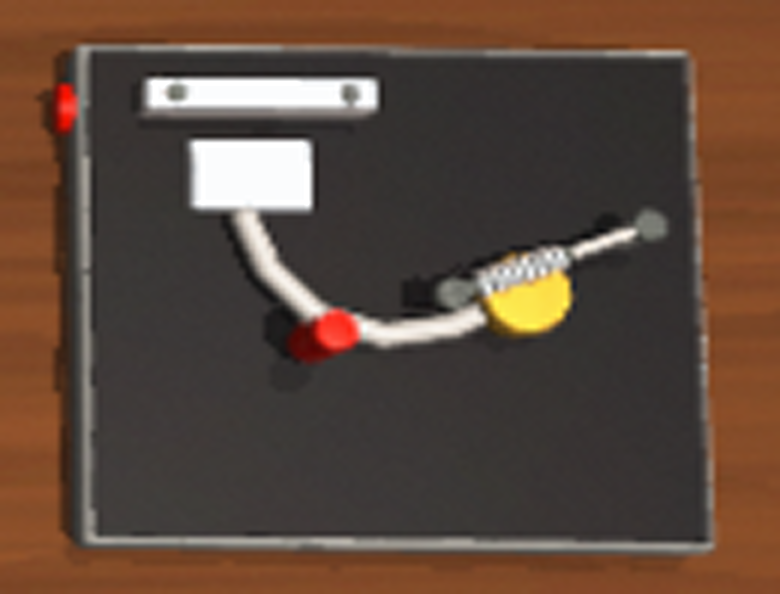

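The crop shows the window at crop corners (190–312, 141–211), the bar top from (143,78) to (377,105), the knob's top disc at (338,332), and the black top's corners at (80,47), (690,53), (713,548) and (83,545).

```bash
python3 - <<'E'
from m import *
f=arm.grab_frame("top")
P=lambda X,Y,z:onz(f,(350+X/6-.4,150+Y/5.6-.4),z)
c=[P(*p,.03) for p in((80,47),(690,53),(713,548),(83,545))]
for p in c: print("corner",p)
print("ctr",np.mean(c,0))
w=np.mean([P(*p,.03) for p in((190,141),(312,141),(312,211),(190,211))],0);print("win",w)
b=[P(*p,.05) for p in((143,78),(377,78),(377,105),(143,109))]
print("bar",np.array(b),np.mean(b,0))
print("knobtop",P(338,332,.08),"knob base",P(308,347,.044))
s=arm.grab_frame("side")
print("tri knob",tri([f,s],[(404.0,209.7),(289.7,162.1)]))
print("tri seat/viewer marks",tri([f,s],[(389.9,183.9),(266.8,169.6)]))
# side-camera check of predicted seat points
for sx,sy in((.588,-.2235),):
    for z in(.03,):print("pred side win",proj(s,(sx,sy,z)))
g=cv2.resize(s["pixels"][135:205,235:335],None,fx=8,fy=8,interpolation=cv2.INTER_CUBIC);cv2.imwrite('pics/c1.png',g[:,:,::-1])
E
```

```text
corner [ 0.642 -0.162  0.03 ]
corner [ 0.6358 -0.3933  0.03  ]
corner [ 0.4351 -0.3868  0.03  ]
corner [ 0.44   -0.1545  0.03  ]
ctr [ 0.5382 -0.2742  0.03  ]
win [ 0.5876 -0.2242  0.03  ]
bar [[ 0.624  -0.181   0.05  ]
 [ 0.6226 -0.268   0.05  ]
 [ 0.6116 -0.2673  0.05  ]
 [ 0.6114 -0.1805  0.05  ]] [ 0.6174 -0.2242  0.05  ]
knobtop [ 0.5168 -0.2393  0.08  ] knob base [ 0.5158 -0.2381  0.044 ]
tri knob [ 0.5153 -0.2392  0.0642]
tri seat/viewer marks [ 0.5821 -0.217   0.045 ]
pred side win [266.2935 172.7714]
```

View pics/c1.png

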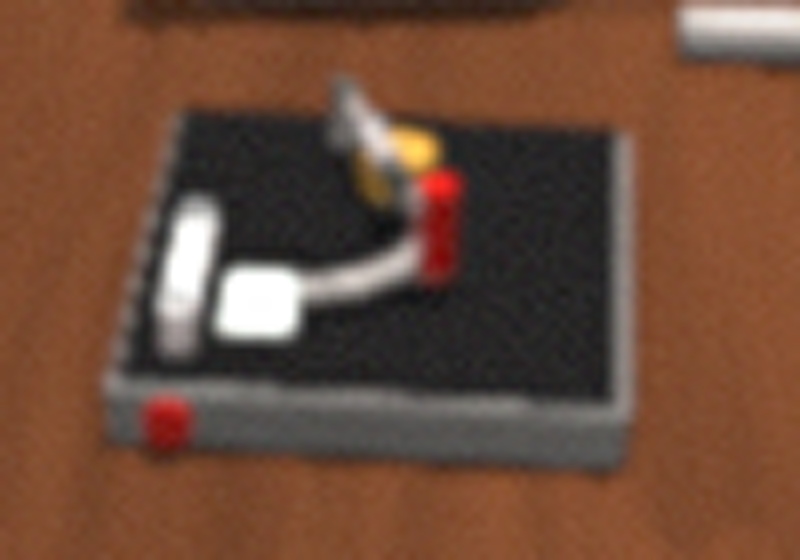

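>>> {"api": "carry_out", "payload": {
  "commands": [
    [0.7,-0.9,0,-0.5],
    [1.5,-1.8,0,-1],
    [2.3,-2.7,0,-1.5],
    [3.1,-3.6,0,-2],
    [3.9,-4.5,0,-2.5],
    [4.6,-5.4,0,-3],
    [5.2,-6.3,0,-3.5],
    [5.8,-7.3,0,-4],
    [6,-8.4,0,-4.6],
    [6,-9.5,0,-4.6]
  ],
  "claw": 0.59,
  "force": 10
}}

```text
t: 2.9
eef_pos: [0.5134, 0.1637, 0.2264]
ee_rot: [3.141, -0.0, -0.804]
force: [0.6, -0.7, -0.5]
width: 0.0358
gripper_force: 0.0
```

>>> {"api": "carry_out", "payload": {
  "commands": [
    [0,-1.1,0,0],
    [0,-2.2,0,0],
    [0,-3.3,0,0],
    [0,-4.4,0,0],
    [0,-5.5,0,0],
    [0,-6.5,-0.3,0],
    [0,-7.4,-0.9,0],
    [0.06,-8.08,-1.5,0],
    [0.06,-8.08,-2,0],
    [0.06,-8.08,-2,0]
  ]
}}

```text
t: 4.15
eef_pos: [0.5143, -0.2387, 0.1247]
ee_rot: [3.139, 0.003, -0.804]
force: [0.0, -0.1, 0.4]
width: 0.0362
gripper_force: 0.0
```

>>> {"api": "carry_out", "payload": {
  "commands": [
    [0,0,-0.4,0],
    [0,0,-0.8,0],
    [0,0,-1.1,0],
    [0,0,-1.3,0],
    [0,0,-1.45,0],
    [-0.08,-0.06,-1.45,0],
    [-0.16,-0.12,-1.45,0],
    [-0.24,-0.18,-1.45,0],
    [-0.24,-0.18,-1.45,0],
    [-0.24,-0.18,-1.45,0]
  ]
}}

```text
t: 5.4
eef_pos: [0.5044, -0.2467, 0.0545]
ee_rot: [-3.139, -0.001, -0.803]
force: [2.1, 8.2, -0.2]
width: 0.0358
gripper_force: 3.3
```

```bash
python3 - <<'E'
import numpy as np
p=np.array([.5357,-.3178]);
for d in range(0,66,6):
    a=np.radians(104+d); k=p+.0815*np.array([np.cos(a),np.sin(a)])
    c=k+.010*np.array([np.cos(np.radians(224)),np.sin(np.radians(224))])
    print(d,np.round(k,4),"tcp",np.round(c,4),"shift from now",np.round((c-np.array([.504,-.2475]))/.05,2))
E
```

```text
0 [ 0.516  -0.2387] tcp [ 0.5088 -0.2457] shift from now [0.1  0.04]
6 [ 0.5078 -0.2412] tcp [ 0.5006 -0.2482] shift from now [-0.07 -0.01]
12 [ 0.5    -0.2445] tcp [ 0.4928 -0.2515] shift from now [-0.22 -0.08]
18 [ 0.4925 -0.2487] tcp [ 0.4853 -0.2556] shift from now [-0.37 -0.16]
24 [ 0.4855 -0.2536] tcp [ 0.4783 -0.2605] shift from now [-0.51 -0.26]
30 [ 0.4791 -0.2592] tcp [ 0.4719 -0.2661] shift from now [-0.64 -0.37]
36 [ 0.4733 -0.2654] tcp [ 0.4661 -0.2724] shift from now [-0.76 -0.5 ]
42 [ 0.4681 -0.2722] tcp [ 0.4609 -0.2792] shift from now [-0.86 -0.63]
48 [ 0.4637 -0.2795] tcp [ 0.4565 -0.2865] shift from now [-0.95 -0.78]
54 [ 0.4601 -0.2873] tcp [ 0.4529 -0.2942] shift from now [-1.02 -0.93]
60 [ 0.4574 -0.2953] tcp [ 0.4502 -0.3023] shift from now [-1.08 -1.1 ]
```

>>> {"api": "carry_out", "payload": {
  "commands": [
    [-0.22,-0.08,0,0],
    [-0.37,-0.16,0,0],
    [-0.51,-0.26,0,0],
    [-0.64,-0.37,0,0],
    [-0.76,-0.5,0,0],
    [-0.86,-0.63,0,0],
    [-0.95,-0.78,0,0],
    [-1.02,-0.9,0,0],
    [-1.02,-0.9,0,0],
    [-1.02,-0.9,0,0]
  ]
}}

```text
t: 6.65
eef_pos: [0.4529, -0.2925, 0.054]
ee_rot: [-3.142, -0.0, -0.803]
force: [-0.2, -0.1, -0.2]
width: 0.036
gripper_force: 0.0
```

```bash
python3 - <<'E'
from m import *
f=arm.grab_frame("top");s=arm.grab_frame("side")
print(arm.get_state()["force"])
g=np.hstack([cv2.resize(x["pixels"][a:a+90,b:b+90],(400,400),interpolation=cv2.INTER_CUBIC) for x,a,b in((f,160,370),(s,120,240))]);cv2.imwrite('pics/c2.png',g[:,:,::-1])
E
```

```text
[1.3412 0.1511 0.2869]
```

View pics/c2.png

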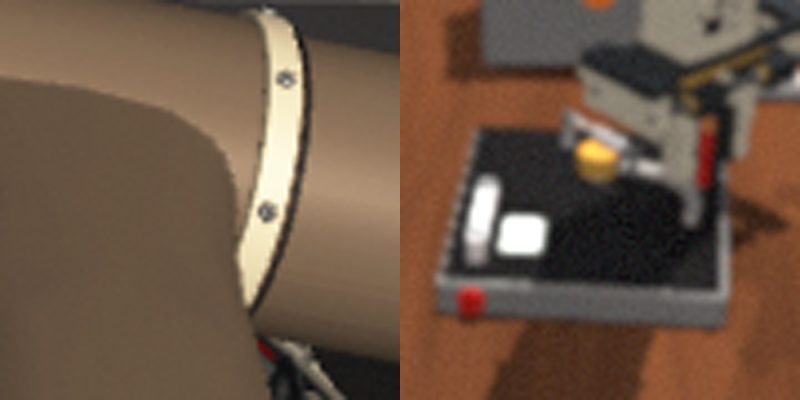

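The side view shows the knob at the far end of its travel between the fingers, with zero force, so the arm stands open. Top is occluded by the robot.

>>> {"api": "carry_out", "payload": {
  "commands": [
    [0,0,0.7,0],
    [0,0,1.5,0],
    [0,0.2,2.3,0],
    [0.1,1,2.6,-1],
    [0.3,2.1,2.6,-2],
    [0.5,3.2,2.6,-3],
    [0.7,4.3,2.6,-4],
    [0.9,5.4,2.6,-5],
    [1.1,6.5,2.6,-6],
    [1.3,7.6,2.6,-6.6]
  ],
  "claw": 0
}}

```text
t: 8.0
eef_pos: [0.5179, 0.0898, 0.1844]
ee_rot: [-3.141, 0.0, -1.496]
force: [0.6, -0.6, 0.2]
width: 0.0877
gripper_force: 0.0
```

>>> {"api": "carry_out", "payload": {
  "commands": [
    [0.15,1,0,0],
    [0.3,2,0,0],
    [0.45,2.9,0,0],
    [0.5,3.69,0,0],
    [0.5,3.69,-0.6,0],
    [0.5,3.69,-1.2,0],
    [0.5,3.69,-1.8,0],
    [0.5,3.69,-2.2,0],
    [0.5,3.69,-2.2,0],
    [0.5,3.69,-2.2,0]
  ]
}}

```text
t: 9.25
eef_pos: [0.5433, 0.2725, 0.0749]
ee_rot: [-3.141, 0.0, -1.493]
force: [1.3, -0.4, 0.3]
width: 0.0877
gripper_force: 0.0
```

```bash
python3 - <<'E'
from m import *
f=arm.grab_frame("top");s=arm.grab_frame("side");st=arm.get_state()
print(st["eef_pos"],st["ee_rot"],st["width"])
for n,x in(("top",f),("side",s)):
    for q in("knob","pivot"):
        for r in arm.mark_of(x,q)[:2]: print(n,q,r["conf"],onz(x,r["uv"],.064 if q=="knob" else .03))
    for r in arm.regions_of(x,"amber_center"): print(n,np.round(r["uv"]),rect(x,r["pixels"],.022))
g=np.hstack([cv2.resize(f["pixels"][150:260,350:480],(400,400)),cv2.resize(s["pixels"][230:330,240:360],(400,400))]);cv2.imwrite('pics/c3.png',g[:,:,::-1])
E
```

```text
[0.5435 0.2726 0.0753] [-3.14    0.0012 -1.4934] 0.08753810330486343
top knob 0.69 [ 0.4601 -0.289   0.064 ]
top pivot 0.85 [ 0.5377 -0.3249  0.03  ]
top [215. 143.] (array([682.7, 175.7]), array([45.5, 66.9]), 87.6, np.int32(552))
top [173. 205.] (array([543.9, 256.2]), array([50.2, 29.5]), 1.0, np.int32(283))
top [115. 262.] (array([420. , 398.5]), array([46.6, 67.2]), 11.7, np.int32(625))
side knob 0.38 [ 0.4623 -0.2929  0.064 ]
side [329. 351.] (array([420.9, 411. ]), array([49.9, 73.4]), 11.6, np.int32(835))
side [271. 289.] (array([542.5, 267.6]), array([44.3, 52.5]), 3.4, np.int32(368))
side [212. 264.] (array([682.5, 188.5]), array([63.1, 65.4]), 89.9, np.int32(430))
```

View pics/c3.png

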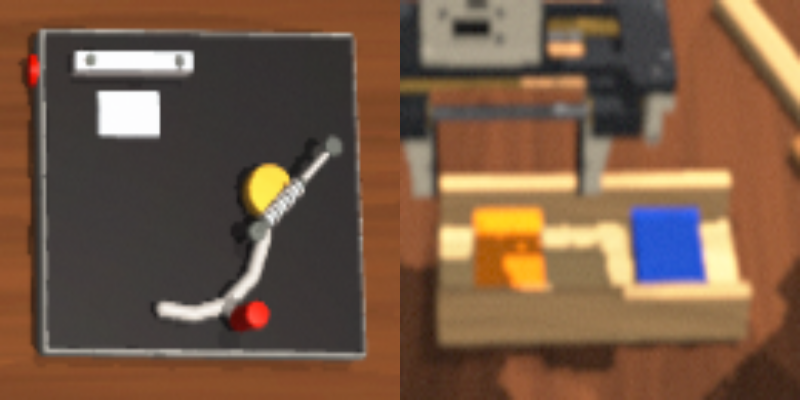

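The curved arm stands open, and the open fingers straddle amber with clearance to blue. Descend and grip.

>>> {"api": "carry_out", "payload": {
  "commands": [
    [0,0,-0.4,0],
    [0,0,-0.8,0],
    [0,0,-1.1,0],
    [0,0,-1.28,0],
    [0,0,-1.28,0],
    [0,0,-1.28,0],
    [0,0,-1.28,0],
    [0,0,-1.28,0],
    [0,0,-1.28,0],
    [0,0,-1.28,0]
  ]
}}

```text
t: 10.9
eef_pos: [0.5429, 0.272, 0.0101]
ee_rot: [-3.142, 0.0, -1.494]
force: [-1.8, -0.2, 0.3]
width: 0.0877
gripper_force: 0.0
```

>>> {"api": "carry_out", "payload": {
  "commands": [
    [0,0,0,0],
    [0,0,0,0],
    [0,0,0,0],
    [0,0,0,0],
    [0,0,0,0],
    [0,0,0,0],
    [0,0,0,0],
    [0,0,0,0],
    [0,0,0,0],
    [0,0,0,0]
  ],
  "claw": 1,
  "force": 20
}}

```text
t: 12.15
eef_pos: [0.5428, 0.272, 0.01]
ee_rot: [3.142, -0.0, -1.494]
force: [-0.9, -0.3, 0.2]
width: 0.0454
gripper_force: 20.0
```

>>> {"api": "carry_out", "payload": {
  "commands": [
    [0,0,0.5,0],
    [0,0,1.1,0],
    [0,0,1.6,0],
    [0,-0.8,1.6,-0.3],
    [0,-1.7,1.6,-0.6],
    [0,-2.6,1.6,-1],
    [0,-3.5,1.5,-1],
    [0,-4.5,1.3,-1],
    [0,-4.5,0.8,-1],
    [0,-4.5,0.4,-1]
  ]
}}

```text
t: 13.4
eef_pos: [0.5426, 0.046, 0.0294]
ee_rot: [3.142, 0.0, -1.6]
force: [0.7, 0.7, -1.2]
width: 0.0455
gripper_force: 20.0
```

>>> {"api": "carry_out", "payload": {
  "commands": [
    [0,0,-0.2,0],
    [0,0,-0.35,0],
    [0,0,-0.43,0],
    [0,0,-0.43,0],
    [0,0,-0.43,0],
    [0,0,-0.43,0],
    [0,0,-0.43,0],
    [0,0,-0.43,0],
    [0,0,-0.43,0],
    [0,0,-0.43,0]
  ]
}}

```text
t: 14.65
eef_pos: [0.5428, 0.047, 0.0085]
ee_rot: [3.142, -0.0, -1.598]
force: [0.1, 0.0, -1.3]
width: 0.0457
gripper_force: 20.0
```

>>> {"api": "carry_out", "payload": {
  "commands": [
    [0,0,0,0],
    [0,0,0,0],
    [0,0,0,0],
    [0,0,0,0],
    [0,0,0,0],
    [0,0,0,0],
    [0,0,0.4,0],
    [0,0,0.9,0],
    [0,0,1.3,1.5],
    [0,0,1.3,3]
  ],
  "claw": 0
}}

```text
t: 15.9
eef_pos: [0.544, 0.0475, 0.0754]
ee_rot: [-3.138, 0.0, -1.279]
force: [-0.8, -0.2, -0.6]
width: 0.0876
gripper_force: 0.0
```

>>> {"api": "carry_out", "payload": {
  "commands": [
    [0,0,0,1.6],
    [0,0,0,3.2],
    [0,0,0,4.8],
    [0,0,0,6.4],
    [0,0,0,8],
    [0,0,0,9.6],
    [0,0,0,11.2],
    [0,0,0,12],
    [0,0,0,12],
    [0,0,0,12]
  ]
}}

```text
t: 17.15
eef_pos: [0.5428, 0.047, 0.0735]
ee_rot: [3.142, 0.0, -0.029]
force: [0.3, 0.6, -0.8]
width: 0.0876
gripper_force: 0.0
```

```bash
python3 - <<'E'
from m import *
st=arm.get_state();print(st["eef_pos"],st["ee_rot"],st["width"],st["q"])
for n in("top","side"):
    x=arm.grab_frame(n)
    for r in arm.regions_of(x,"amber_center"): print(n,round(r["conf"],2),np.round(r["uv"]),rect(x,r["pixels"],.020))
    save(x,n+'5.png')
E
```

```text
[0.5428 0.047  0.0735] [ 3.1416  0.     -0.0295] 0.08760711624675631 [ 0.4461  0.2982 -0.4705 -0.     -0.8022  1.0952]
top 0.94 [112. 181.] (array([596.6, 408.6]), array([50.1, 56.1]), 76.8, np.int32(364))
top 0.65 [211. 134.] (array([701.2, 178. ]), array([44. , 31.1]), 89.1, np.int32(189))
top 0.44 [266. 212.] (array([526. ,  50.4]), array([61.2, 11.4]), 89.1, np.int32(136))
top 0.28 [194. 246.] (array([442. , 232.7]), array([65.5, 28.9]), 6.2, np.int32(210))
side 0.94 [331. 349.] (array([420.2, 410.5]), array([48.6, 72.7]), 12.1, np.int32(810))
side 0.85 [244. 353.] (array([592.2, 419.2]), array([53.6, 68. ]), 75.8, np.int32(852))
side 0.74 [278. 232.] (array([544.6,  57.3]), array([45.7, 79.5]), 1.7, np.int32(289))
side 0.58 [214. 266.] (array([682.6, 187.2]), array([67.2, 57.8]), 3.4, np.int32(459))
```

>>> {"api": "carry_out", "payload": {
  "commands": [
    [0,0,-0.4,0],
    [0,0,-0.8,0],
    [0,0,-1.1,0],
    [0,0,-1.29,0],
    [0,0,-1.29,0],
    [0,0,-1.29,0],
    [0,0,-1.29,0],
    [0,0,-1.29,0],
    [0,0,-1.29,0],
    [0,0,-1.29,0]
  ]
}}

```text
t: 18.6
eef_pos: [0.5429, 0.0471, 0.0092]
ee_rot: [-3.142, -0.0, -0.028]
force: [0.6, -0.1, -0.2]
width: 0.0876
gripper_force: 0.0
```

>>> {"api": "carry_out", "payload": {
  "commands": [
    [0,0,0,0],
    [0,0,0,0],
    [0,0,0,0],
    [0,0,0,0],
    [0,0,0,0],
    [0,0,0,0],
    [0,0,0.4,0],
    [0,0,0.9,0],
    [0,0,1.4,0],
    [0,0,1.9,0]
  ],
  "claw": 1,
  "force": 20
}}

```text
t: 19.85
eef_pos: [0.5424, 0.0469, 0.1046]
ee_rot: [3.141, 0.001, -0.028]
force: [0.1, 0.5, -0.7]
width: 0.0638
gripper_force: 20.0
```

```bash
python3 - <<'E'
from m import *
st=arm.get_state();print(st["eef_pos"],st["ee_rot"],st["width"],st["gripper_force"])
for n in("top","side"):
    x=arm.grab_frame(n)
    for r in arm.regions_of(x,"amber_center"): print(n,round(r["conf"],2),np.round(r["uv"]),rect(x,r["pixels"],st["eef_pos"][2]+.012))
    save(x,n+'6.png')
E
```

```text
[0.5424 0.0469 0.1046] [ 3.1414  0.0007 -0.0277] 0.06377643518970626 19.999955892562866
top 0.52 [206. 131.] (array([681.7, 175. ]), array([10.5,  4.4]), 89.1, np.int32(13))
side 0.8 [331. 351.] (array([434.6, 472.7]), array([43.4, 61.9]), 9.7, np.int32(846))
side 0.79 [213. 264.] (array([659.2, 284.5]), array([51.7, 58.2]), 88.0, np.int32(495))
side 0.68 [243. 352.] (array([580.7, 481.8]), array([45.4, 57.4]), 75.3, np.int32(822))
side 0.59 [279. 204.] (array([528.8,  78.4]), array([10. , 33.7]), 1.7, np.int32(38))
side 0.48 [299. 174.] (array([ 478.6, -111.4]), array([244.3,  63.6]), 87.3, np.int32(894))
```

>>> {"api": "carry_out", "payload": {
  "commands": [
    [0,-0.8,0,0],
    [0.1,-1.7,0,0],
    [0.2,-2.6,0,0],
    [0.4,-3.5,0,0],
    [0.6,-4.4,0,0],
    [0.72,-5.42,0,0],
    [0.72,-5.42,-0.4,0],
    [0.72,-5.42,-0.8,0],
    [0.72,-5.42,-1,0],
    [0.72,-5.42,-1,0]
  ]
}}

```text
t: 21.3
eef_pos: [0.5779, -0.2238, 0.0526]
ee_rot: [-3.141, 0.003, -0.027]
force: [-0.3, 0.4, -1.6]
width: 0.0638
gripper_force: 20.0
```

```bash
python3 - <<'E'
from m import *
st=arm.get_state();print(st["eef_pos"],st["ee_rot"],st["force"])
x=arm.grab_frame("side");t=arm.grab_frame("top")
g=np.hstack([cv2.resize(s["pixels"][a:a+80,b:b+80],(400,400),interpolation=cv2.INTER_CUBIC) for s,a,b in((x,125,240),(t,150,350))]);cv2.imwrite('pics/c4.png',g[:,:,::-1])
E
```

```text
[ 0.5779 -0.2238  0.0526] [-3.1414  0.0028 -0.0274] [-0.2732  0.3945 -1.5885]
```

View pics/c4.png

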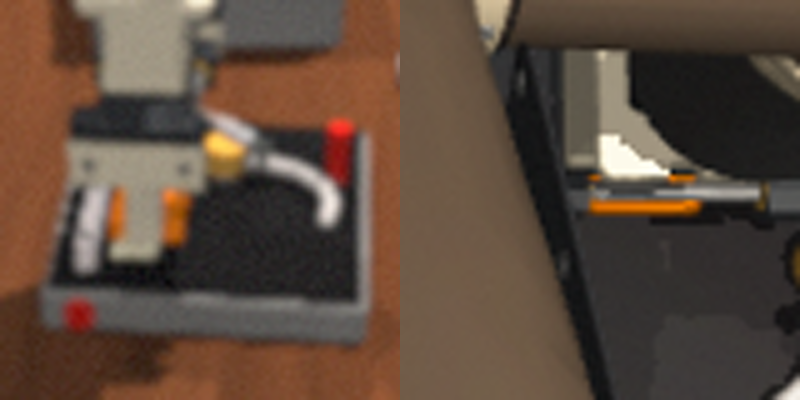

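The side view shows amber held level next to the bar, with the arm open and clear. Now lower it.

>>> {"api": "carry_out", "payload": {
  "commands": [
    [0,0,-0.1,0],
    [0,0,-0.2,0],
    [0,0,-0.28,0],
    [0,0,-0.33,0],
    [0,0,-0.36,0],
    [0,0,-0.38,0],
    [0,0,-0.38,0],
    [0,0,-0.38,0],
    [0,0,-0.38,0],
    [0,0,-0.38,0]
  ]
}}

```text
t: 22.65
eef_pos: [0.5789, -0.224, 0.0351]
ee_rot: [3.142, -0.0, -0.028]
force: [-0.1, -0.5, -2.1]
width: 0.0639
gripper_force: 20.0
```

>>> {"api": "carry_out", "payload": {
  "commands": [
    [0.03,0,0,0],
    [0.06,0,0,0],
    [0.09,0,0,0],
    [0.12,0,0,0],
    [0.15,0,0,0],
    [0.18,0,0,0],
    [0.18,0,0,0],
    [0.18,0,0,0],
    [0.18,0,0,0],
    [0.18,0,0,0]
  ]
}}

```text
t: 23.9
eef_pos: [0.5859, -0.224, 0.035]
ee_rot: [-3.141, 0.003, -0.028]
force: [-6.3, 1.3, 6.1]
width: 0.0638
gripper_force: 20.0
```

>>> {"api": "carry_out", "payload": {
  "commands": [
    [0.02,0,0.01,0],
    [0.04,0,0.01,0],
    [0.06,0,0.01,0],
    [0.06,0,0.01,0],
    [0.06,0,0.01,0],
    [0.06,0,0.01,0],
    [0.06,0,0.01,0],
    [0.06,0,0.01,0],
    [0.06,0,0.01,0],
    [0.06,0,0.01,0]
  ]
}}

```text
t: 25.15
eef_pos: [0.5859, -0.2239, 0.035]
ee_rot: [-3.141, 0.009, -0.029]
force: [-12.4, 0.8, 9.4]
width: 0.0635
gripper_force: 20.0
```

>>> {"api": "carry_out", "payload": {
  "commands": [
    [-0.04,0,0,0],
    [-0.08,0,0,0],
    [-0.08,0,0,0],
    [-0.08,0,0,0],
    [-0.08,0,0,0],
    [-0.08,0,0,0],
    [-0.08,0,0,0],
    [-0.08,0,0,0],
    [-0.08,0,0,0],
    [-0.08,0,0,0]
  ]
}}

```text
t: 26.4
eef_pos: [0.5859, -0.2239, 0.0352]
ee_rot: [-3.141, 0.002, -0.028]
force: [-5.0, 0.3, -0.2]
width: 0.0635
gripper_force: 20.0
```

>>> {"api": "carry_out", "payload": {
  "commands": [
    [0,0,0,0],
    [0,0,0,0],
    [0,0,0,0],
    [0,0,0,0],
    [0,0,0,0],
    [0,0,0,0],
    [0,0,0.3,0],
    [0,0,0.7,0],
    [0,0,1.2,0],
    [0,0,1.8,0]
  ],
  "claw": 0
}}

```text
t: 27.65
eef_pos: [0.5867, -0.224, 0.1272]
ee_rot: [3.142, -0.0, -0.028]
force: [-0.0, 0.1, -0.1]
width: 0.0877
gripper_force: 0.0
```

>>> {"api": "carry_out", "payload": {
  "commands": [
    [-0.4,-0.2,0.2,1.2],
    [-1,-0.5,0.2,2.6],
    [-1.7,-0.9,0.2,4],
    [-2.3,-1.3,0.2,5.4],
    [-2.8,-1.7,0.2,6.8],
    [-3.06,-1.88,0.2,7.6],
    [-3.06,-1.88,0.2,7.6],
    [-3.06,-1.88,0.2,7.6],
    [-3.06,-1.88,0.2,7.6],
    [-3.06,-1.88,0.2,7.6]
  ],
  "claw": 1
}}

```text
t: 28.9
eef_pos: [0.4343, -0.3176, 0.1355]
ee_rot: [-3.141, 0.0, 0.769]
force: [0.3, 0.7, -0.1]
width: 0.0007
gripper_force: 0.0
```

```bash
python3 - <<'E'
from m import *
st=arm.get_state();print(st["eef_pos"],st["ee_rot"],st["width"],st["q"])
s=arm.grab_frame("side");t=arm.grab_frame("top")
for n,x in(("top",t),("side",s)):
    for q in("knob",):
        for r in arm.mark_of(x,q)[:2]: print(n,q,r["conf"],np.round(r["uv"],1),onz(x,r["uv"],.064))
    for r in arm.regions_of(x,"amber_center"):
        if onz(x,r["uv"],.046)[1]<-.1: print(n,r["conf"],np.round(r["uv"]),rect(x,r["pixels"],.046))
g=np.hstack([cv2.resize(x["pixels"][a:a+110,b:b+110],(400,400),interpolation=cv2.INTER_CUBIC) for x,a,b in((t,150,350),(s,110,230))]);cv2.imwrite('pics/c5.png',g[:,:,::-1])
E
```

```text
[ 0.4343 -0.3176  0.1355] [-3.1415  0.0001  0.7685] 0.0006787852691292475 [-0.267   0.2145 -0.4153 -0.     -0.9411  2.6064]
side knob 0.67 [306.4 151.9] [ 0.4583 -0.3121  0.064 ]
side 0.65 [266. 169.] (array([ 585. , -215.6]), array([45.6, 87.1]), 4.1, np.int32(193))
```

View pics/c5.png

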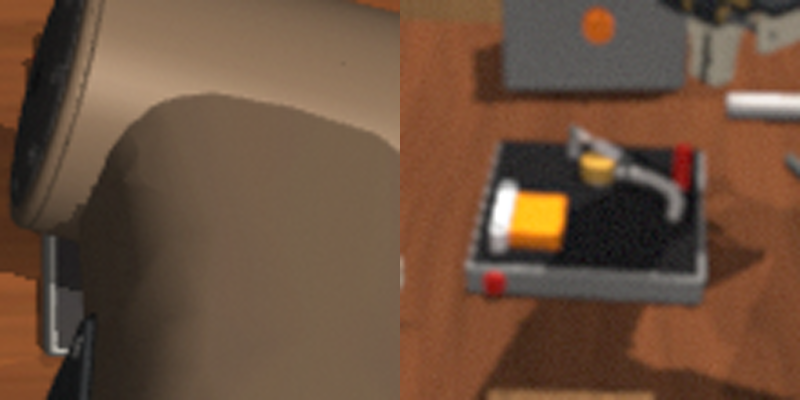

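The side view shows amber flat and flush against the bar, with the knob at about (308,155) in the full frame and the arm still open. Descend behind the knob.

>>> {"api": "carry_out", "payload": {
  "commands": [
    [0,0,-0.4,0],
    [0,0,-0.8,0],
    [0,0,-1.2,0],
    [0,0,-1.5,0],
    [0,0,-1.64,0],
    [0,0,-1.64,0],
    [0.1,0.1,-1.64,0],
    [0.2,0.2,-1.64,0],
    [0.25,0.25,-1.64,0],
    [0.25,0.25,-1.64,0]
  ]
}}

```text
t: 30.45
eef_pos: [0.4452, -0.3052, 0.0538]
ee_rot: [-3.14, 0.002, 0.769]
force: [-4.9, -2.2, 4.8]
width: 0.0005
gripper_force: 3.0
```

>>> {"api": "carry_out", "payload": {
  "commands": [
    [0.01,0.11,0.02,0],
    [0.09,0.27,0.02,0],
    [0.17,0.42,0.02,0],
    [0.28,0.55,0.02,0],
    [0.39,0.68,0.02,0],
    [0.52,0.79,0.02,0],
    [0.58,0.84,0.02,0],
    [0.58,0.84,0.02,0],
    [0.58,0.84,0.02,0],
    [0.58,0.84,0.02,0]
  ]
}}

```text
t: 31.7
eef_pos: [0.4754, -0.2636, 0.0547]
ee_rot: [3.141, -0.0, 0.768]
force: [-0.2, 0.0, -0.3]
width: 0.0004
gripper_force: 0.0
```

Force is zero, so the arm has sprung away. I retreat up and to the left, clear of the top camera's view.

>>> {"api": "carry_out", "payload": {
  "commands": [
    [-0.1,-0.1,0.3,0],
    [-0.1,-0.1,1,0],
    [-0.1,-0.1,1.8,0],
    [-0.1,0.4,2.6,0],
    [-0.1,1.2,3,0],
    [-0.1,2.2,3,0],
    [-0.1,3.3,3,0],
    [-0.1,4.4,3,0],
    [-0.1,5.5,3,0],
    [-0.1,6.5,3,0]
  ]
}}

```text
t: 32.95
eef_pos: [0.4701, 0.0629, 0.206]
ee_rot: [3.141, -0.002, 0.769]
force: [0.7, -0.3, -0.0]
width: 0.0007
gripper_force: 0.0
```

>>> {"api": "carry_out", "payload": {
  "commands": [
    [0,1,0,0],
    [0,2,0,0],
    [0,3,0,0],
    [0,3,0,0],
    [0,3,0,0],
    [0,3,0,0],
    [0,3,0,0],
    [0,3,0,0],
    [0,3,0,0],
    [0,3,0,0]
  ]
}}

```text
t: 34.2
eef_pos: [0.4704, 0.2114, 0.2045]
ee_rot: [3.142, 0.0, 0.768]
force: [0.1, -0.8, -0.4]
width: 0.0001
gripper_force: 0.0
```

```bash
python3 - <<'E'
from m import *
s=arm.grab_frame("side");t=arm.grab_frame("top")
for n,x in(("top",t),("side",s)):
    for r in arm.mark_of(x,"knob")[:2]: print(n,r["conf"],np.round(r["uv"],1),onz(x,r["uv"],.064))
    for q in("amber_center","blue_center"):
      for r in arm.regions_of(x,q):
        print(n,q,round(r["conf"],2),np.round(r["uv"]),rect(x,r["pixels"],.046 if q[0]=="a" else .022))
g=np.hstack([cv2.resize(x["pixels"][a:a+110,b:b+110],(400,400),interpolation=cv2.INTER_CUBIC) for x,a,b in((t,150,350),(s,110,230))]);cv2.imwrite('pics/c6.png',g[:,:,::-1])
E
```

```text
top 0.55 [403.9 213.2] [ 0.5096 -0.2389  0.064 ]
top amber_center 0.81 [110. 265.] (array([405.5, 396.3]), array([47.2, 44.7]), 45.7, np.int32(341))
top amber_center 0.67 [389. 180.] (array([ 587.9, -222.7]), array([66. , 47.7]), 89.1, np.int32(627))
top amber_center 0.57 [213. 141.] (array([675.9, 172.9]), array([45.2, 65.1]), 89.1, np.int32(542))
top blue_center 0.72 [180. 256.] (array([432.9, 264.4]), array([40.3, 64.9]), 4.8, np.int32(338))
side 0.64 [267. 173.] [ 0.582  -0.1664  0.064 ]
side 0.5 [267.5 169.1] [ 0.582  -0.1899  0.064 ]
side amber_center 0.85 [210. 263.] (array([676.1, 213.7]), array([57.1, 65.9]), 88.0, np.int32(487))
side amber_center 0.82 [242. 352.] (array([588.1, 436.8]), array([52.2, 64.3]), 76.5, np.int32(847))
side amber_center 0.63 [330. 350.] (array([424.5, 426.7]), array([47. , 68.8]), 11.6, np.int32(827))
side amber_center 0.61 [264. 173.] (array([ 590.3, -215.2]), array([41. , 87.4]), 4.7, np.int32(124))
side blue_center 0.71 [322. 292.] (array([435.8, 262.7]), array([51.1, 55.4]), 3.4, np.int32(424))
side blue_center 0.3 [265. 171.] (array([ 593.1, -255.3]), array([42.5, 90.7]), 4.7, np.int32(125))
```

View pics/c6.png

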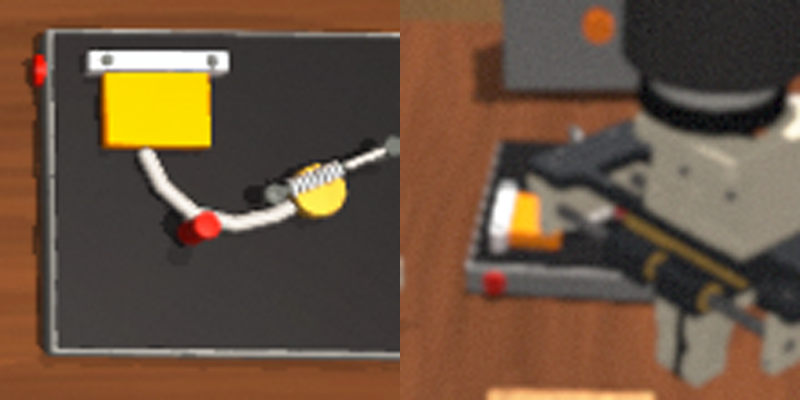

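The top view shows amber flush and parallel to the bar, centred over the window. The arm is shut against it, blue is in place and the robot is clear.

```bash
python3 -c "
from station import arm
print(arm.job_done())"
```

```text
the job is handed in; nothing more can be done
None
```

I handed the job in at about 34 s of the 72 s limit, and the hand-in returned no verdict. The last pictures show amber flat against the fixed edge over the window, the arm sprung shut on it, and blue still in its place in the rack.

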